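# Set the centre section between the cab and the hood of a model locomotive

### The arm

A 6-joint arm with a two-finger parallel gripper is mounted at the origin on the work surface. World frame = base frame: x ahead of the robot, y to its left, z up, the work surface at z = 0. Lengths are in m, angles in rad, forces in N, time in s.
With the tool pointing down it reaches from about 0.275 to 0.725 m from the base axis. Payload 5.6 kg.
Tool frame: the origin (TCP) lies on the centre line of the jaws, within the pads' length; the fingertips stand 14 mm ahead of it and the grasp point (between the pads) lies 5 mm behind it; z points along the fingers, y is the line along which they close (so a half turn about z gives the same grasp; the last joint's range is limited). The gripper opens to 85 mm and grips with 20 to 120 N. Pads are 22 mm wide; open, the fingers measure 114 mm over their backs; the gripper's body (76 mm by 85 mm) begins 54 mm behind the grasp point. The pads swing forward as they close: fully open they stand 13 mm farther back than shut.
Start: joints at [-1.026, 0.255, 0.108, 0, -1.424, -0.285], TCP at [0.141, -0.532, 0.245] pointing down, gripper open.
Joint ranges: [-2.95, 2.95], [-1.21, 1.97], [-1.09, 1.5], [-2.87, 1.71], [-2.94, -0.07], [-3.05, 3.05]. Speed limits (rad/s): [2.57, 2.57, 3.14, 3.14, 3.14, 3.14].

### API

Orientations are given as [roll, pitch, yaw] about the fixed x, y, z axes, in that order (R = Rz(yaw) Ry(pitch) Rx(roll)).
In Python, from station import env gives the robot as it stands.
- The arm moves only by the shell command python3 -m pendant 'ROWS' [FORCE]. ROWS is JSON, one flat list of numbers, 7 for each row, row after row: the turn, a rotation vector about the tool's x, y, z normalised to -1 to 1, where 1 is pi/2 rad, then the shift along the tool's x, y, z normalised to -1 to 1, where 1 is 50 mm, then the opening, from -1 (shut) to 1 (fully open). A call has 1 to 8 rows; each row shifts and turns the commanded pose from where the row before left it, along the tool's axes as they then stand; what a row does not reach is not made up. A row lasts 1/8 s, in which the tool goes at most 62.5 mm and 10.7 degrees, less where a joint would pass 70% of its speed; a pose out of reach is approached as far as the arm can. A call with a number of a shift or a turn outside -1 to 1 is refused whole. A call with a gripper value outside its range is refused whole. The fingers move at their own pace and stop on an object; FORCE is the grip in N (left out, the last holds). Time passes only in rows, so rows that do not move let the fingers close. It gives the time, the measured TCP pose, the force, the opening and the grip force at its end, in the units of the state.
- env.get_obs(): the state, without advancing time (a new reading comes with each control period).
- env.read_camera(name): name is "scene" or "top" or "wrist"; returns the picture (480x640x3 uint8, red, green, blue); there is no depth.
- env.camera_params(name): a dict with "K" (3x3 intrinsics, pixels), "D" ([k1, k2, p1, p2, k3] as OpenCV has them; the pictures are not rectified), "origin" and "rotation" of the camera in the world. Camera axes: x right, y down, z forward; pixel columns grow to the right and rows downward; lengths in m; the calibration is good to about 2 mm. A picture is of the moment at which its call begins: read the wrist's pose just before it. camera_params takes no time and is no camera call; for the wrist camera it gives the pose at the moment of the call.
- env.close_job(): hands the job in; it is judged then, once.
The state is a dict: "clock": time; "qpos": joint angles; "joint_velocities": joint speeds; "tau": joint torques, N m; "position": TCP position; "eef_rot": TCP orientation; "ft_force": force on the tool from outside, world axes, zero at the start; "wrist_torque": the same for the moment, N m; "finger_gap": finger opening in m; "grip_force": force on a finger pad.
Only numpy, scipy, OpenCV 4.12 (cv2) and the standard library are available. Lean on these libraries where they do the work, as an engineer would, in place of code of your own. Each camera call takes 0.05 s, during which the arm holds its last target. There are 200 camera calls.

### The job

Take the dark grey centre section of the model locomotive out of its narrow blue bin and stand it on the open bench, let go, and take it again by its other pair of sides. Then stand it in the space between the orange-roofed cab and the hood, red end towards the cab, in line with both and with an equal gap to each. Keep it upright, do not push the cab or hood out of place, and leave the oil bottle, jar and screwdriver alone.

Things in the scene. Friction and masses are not known exactly. Their poses are not given: they have to be found in the camera images.
- module: Centre section: loose dark grey upright block, 60 mm long (its x), 52 mm wide (its y), 90 mm tall, about 0.35 kg. Its +x end face and a 15 mm strip of its top at that end are red; a grey fan disc marks the rest of the top. Origin: centre of its underside, z up. Starts standing in the blue bin, its x along the bin's x within about 3 degrees.
- red_end (a point): Centre of the module's red end face: at +30 mm along the module's x from its axis, 45 mm above its underside.
- stockbin: Narrow blue open-topped bin fixed to the bench: outside 160 (x) by 74 (y) by 95 mm tall, walls and floor 5 mm. The module stands on its floor near the middle, top level with the rim: some 6 mm free beside its long (+-y) sides, too little for a finger, and 35 mm or more beyond its +-x ends. Origin: centre of the underside.
- cab: Cab: loose cream upright block with dark windows and orange roof, 90 mm long (its x), 56 mm wide (its y; roof 60, wheels 63), 90 mm tall, 0.8 kg, on the bench. Its x runs along the locomotive. It looks the same turned half round and may be at either end of the locomotive. Origin: centre of the underside.
- hood: Hood: loose cream block with dark louvres and two round dark fans on top, 90 mm long (its x), 56 mm wide (its y; wheels 63), 90 mm tall, 0.8 kg, axes parallel to the cab's, in line with it, centres 170 mm apart: the space between is 80 mm long, so 10 mm at each end of the module, too little for a finger; its sides are open. Origin: centre of the underside.
- oiler: Bystander: white oil bottle with a red cap, 54 mm diameter, 100 mm tall, loose, standing. Origin: centre of the underside.
- jar: Bystander: grey jar with a black lid, 60 mm diameter, 60 mm tall, loose, standing. Origin: centre of the underside.
- driver: Bystander: screwdriver with orange handle, 190 mm long along its x, lying. Origin: under its middle, on the bench. (The bench about 0.44 m ahead of the robot and 0.05 m to its left, between the bin and the locomotive, is always clear for 60 mm around: room to stand the module.)
Things that resemble listed ones, but are neither listed nor needed, are in the scene too. What is shaped like the module but pink or yellow is not meant.

How it is judged:
By the outcome, as a careful person would: the job done as asked, in the order asked, and still so for the second after the job is handed in, with the robot touching nothing.
It also fails if it takes over 64 s, if anything falls off the work surface, if the arm or the gripper's body presses on something with over 40 N, if the wrist force passes 120 N, or if a joint passes its speed limit or range.

## Working session

There is one attempt and no reset: what is moved stays moved. The work goes in short steps, Python scripts to look and compute and a shell command to move; the robot and the scene stay as the last step left them, time stands still between calls to the robot, and variables do not carry over. Pictures are saved under pics/ and viewed, at most 10 in all, crops included, and the job is handed in when it is done.

```bash
mkdir -p pics; ls; python3 - <<'E'
from station import env
import cv2,numpy as np
o=env.get_obs()
for k in ("clock","position","eef_rot","finger_gap","ft_force"): print(k,o[k])
for n in ("top","scene"):
    cv2.imwrite(f"pics/{n}0.png",env.read_camera(n)[:,:,::-1])
    p=env.camera_params(n); print(n,p)
E
```

```text
pics
clock 0.0
position [ 0.1412177  -0.53108184  0.24439132]
eef_rot [ 3.13969186e+00 -3.58989803e-05 -2.88193361e+00]
finger_gap 0.0853199704486741
ft_force [-0.33430732  0.78242854 -0.398496  ]
top {'K': array([[443.35519461,   0.        , 316.95007316],
       [  0.        , 443.35519461, 242.37375234],
       [  0.        ,   0.        ,   1.        ]]), 'D': array([0.00269545, 0.        , 0.        , 0.        , 0.        ]), 'origin': array([0.47997067, 0.0585979 , 0.87391957]), 'rotation': array([-3.10278378, -0.02107193, -1.55098302])}
scene {'K': array([[571.56063317,   0.        , 317.40087824],
       [  0.        , 571.56063317, 238.17798614],
       [  0.        ,   0.        ,   1.        ]]), 'D': array([-0.04021724,  0.        ,  0.        ,  0.        ,  0.        ]), 'origin': array([1.07247588, 0.52515862, 1.01022682]), 'rotation': array([-2.48132438,  0.00673617,  2.29943201])}
```

View pics/top0.png

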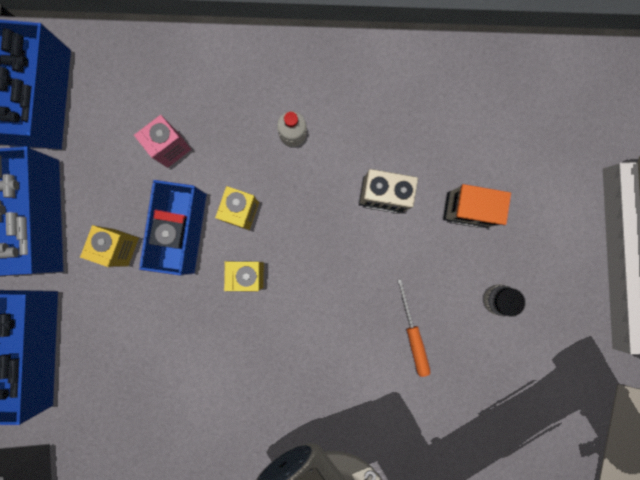

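View pics/scene0.png

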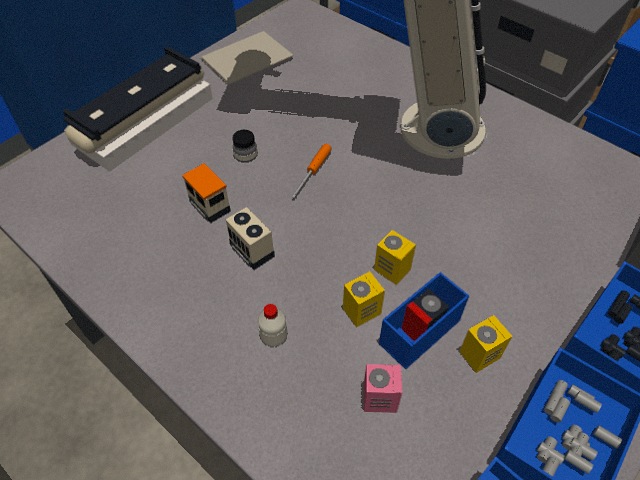

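The top view shows +x up and +y to the left. Candidates for the module:
- dark grey with a red strip, in the narrow blue bin: (166,230)
- pink: (162,138)
- yellow: (104,244), (237,205) and (244,277)

By the description it is the one at (166,230), red end up (+x). The cab is at (482,205), the hood at (390,188), the oiler at (292,128), the jar at (507,301) and the driver at (415,330). Next I'll check the choice in a close crop.

```bash
python3 - <<'E'
import cv2,numpy as np
im=cv2.imread("pics/top0.png")
a=cv2.resize(im[172:282,136:210],None,fx=5,fy=5,interpolation=cv2.INTER_CUBIC)  # 370x550
b=cv2.resize(im[160:235,355:515],None,fx=5,fy=5,interpolation=cv2.INTER_CUBIC)  # 800x375
cv2.imwrite("pics/binc.png",a); cv2.imwrite("pics/lococ.png",b)
E
```

```text
(no output)
```

View pics/binc.png

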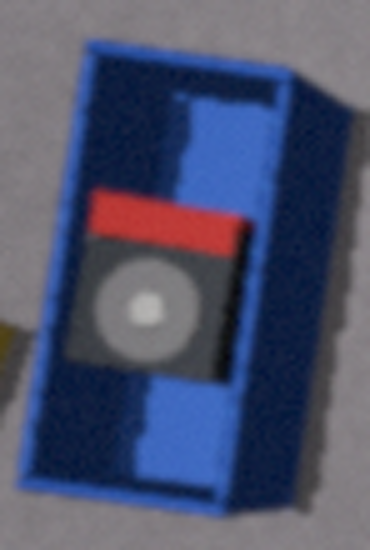

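View pics/lococ.png

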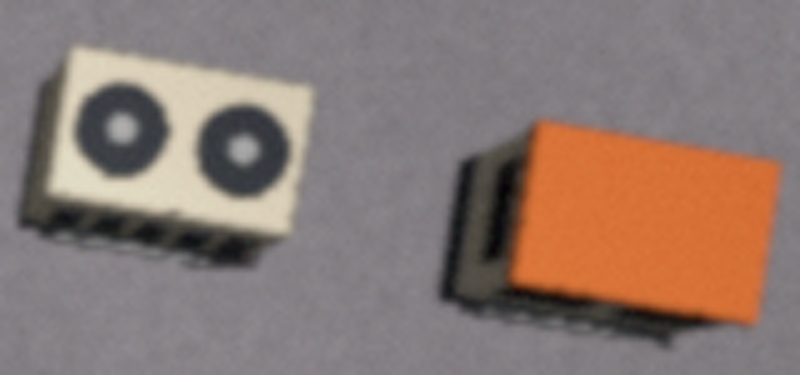

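The crop confirms the module: red strip at the +x end, dark grey top with a fan disc. Its top corners in the crop are about (92,188), (243,217), (217,380) and (65,358). The hood top and cab roof corners read clearly too.

```bash
cat > h.py <<'E'
from station import env
import cv2,numpy as np
from scipy.spatial.transform import Rotation as R
def world(name,px,z,p=None):
    p=p or env.camera_params(name)
    n=cv2.undistortPoints(np.float64(px).reshape(-1,1,2),p["K"],np.float64(p["D"])).reshape(-1,2)
    d=np.c_[n,np.ones(len(n))]@R.from_euler("xyz",p["rotation"]).as_matrix().T
    return p["origin"]+d*((z-p["origin"][2])/d[:,2])[:,None]
def crop(px,off,s): return (np.float64(px)+.5)/s-.5+off
def rect(w):  # corners in order; prints centre, sides, axis angle of side 0-1 & 1-2
    w=w[:,:2]; e=np.roll(w,-1,0)-w
    a=np.degrees(np.arctan2(*(e[0]-e[2])[::-1])); b=np.degrees(np.arctan2(*(e[1]-e[3])[::-1]))
    print("c",w.mean(0).round(4),"sides",np.linalg.norm(e,axis=1).round(4),"ang",a.round(2),b.round(2))
E
python3 - <<'E'
from h import *
b=[136,172];l=[355,160]
rect(world("top",crop([(92,188),(243,217),(217,380),(65,358)],b,5),.095))
rect(world("top",crop([(88,40),(293,70),(225,515),(18,488)],b,5),.095))
rect(world("top",crop([(72,46),(314,88),(290,236),(46,192)],l,5),.09))
rect(world("top",crop([(540,120),(780,162),(755,325),(510,285)],l,5),.09))
for n,p,z in (("oiler",(291,119),.1),("jar",(510,301),.06),("yel",(237,202),.09),("yel2",(246,276),.09)): print(n,world("top",[p],z)[0].round(3))
E
```

```text
c [0.529  0.3063] sides [0.0536 0.0577 0.0533 0.0601] ang -98.41 172.91
c [0.5319 0.3057] sides [0.0723 0.1575 0.0722 0.1584] ang -96.72 173.16
c [ 0.6111 -0.087 ] sides [0.088  0.0539 0.0885 0.0533] ang -98.74 171.15
c [ 0.5853 -0.2546] sides [0.0877 0.0595 0.0891 0.0604] ang -98.32 170.78
oiler [0.727 0.093 0.1  ]
jar [ 0.411 -0.316  0.06 ]
yel [0.579 0.186 0.09 ]
yel2 [0.449 0.166 0.09 ]
```

```bash
cat >> h.py <<'E'
def goal(x,y,z,yawdeg):
    """shift in tool axes AFTER the turn (units), and turn (units) about tool z"""
    o=env.get_obs(); Rg=R.from_euler("xyz",[np.pi,0,np.radians(yawdeg)])
    rv=(R.from_euler("xyz",o["eef_rot"]).inv()*Rg).as_rotvec()/(np.pi/2)
    print("turn",rv.round(4),"shift after turn",(Rg.inv().apply(np.array([x,y,z])-o["position"])/.05).round(3))
def st():
    o=env.get_obs(); print(round(o["clock"],2),"pos",o["position"].round(4),"rpy",np.degrees(o["eef_rot"]).round(2),"F",o["ft_force"].round(1),"gap",round(o["finger_gap"],4),"grip",o["grip_force"],"q",np.degrees(o["qpos"]).round(0))
E
python3 -m pendant '[0,0,-0.107,0,0,0,1, 0,0,-0.107,0,0,0,1, 0,0,-0.107,0,0,0,1, 0,0,-0.107,0,0,0,1, 0,0,-0.107,0,0,0,1, 0,0,-0.107,0,0,0,1, 0,0,-0.107,0,0,0,1, 0,0,0,0,0,0,1]' 40
python3 -c "
from h import *
st();goal(.529,.306,.245,-97.3)"
```

```text
clock: 1.1
position: [0.1413, -0.5313, 0.2448]
eef_rot: [3.141, 0.001, -1.707]
ft_force: [0.7, -0.0, 0.5]
finger_gap: 0.0858
grip_force: 0.0
1.1 pos [ 0.1413 -0.5313  0.2448] rpy [ 1.7998e+02  5.0000e-02 -9.7790e+01] F [ 0.7 -0.   0.5] gap 0.0858 grip 0.0 q [-59.  15.   6.  -0. -82.  51.]
turn [ 0.0003  0.0006 -0.0055] shift after turn [-1.7596e+01 -5.5640e+00 -4.0000e-03]
```

```bash
python3 -m pendant '[0,0,0,-0.977,-0.309,0,1, 0,0,0,-0.977,-0.309,0,1, 0,0,0,-0.977,-0.309,0,1, 0,0,0,-0.977,-0.309,0,1, 0,0,0,-0.977,-0.309,0,1, 0,0,0,-0.977,-0.309,0,1, 0,0,0,-0.977,-0.309,0,1, 0,0,0,-0.977,-0.309,0,1]' >/dev/null
python3 -m pendant '[0,0,0,-0.977,-0.309,0,1, 0,0,0,-0.977,-0.309,0,1, 0,0,0,-0.977,-0.309,0,1, 0,0,0,-0.977,-0.309,0,1, 0,0,0,-0.977,-0.309,0,1, 0,0,0,-0.977,-0.309,0,1, 0,0,0,-0.977,-0.309,0,1, 0,0,0,-0.977,-0.309,0,1]' >/dev/null
python3 -m pendant '[0,0,0,-0.977,-0.309,0,1, 0,0,0,-0.977,-0.309,0,1, 0,0,0,0,0,0,1, 0,0,0,0,0,0,1]'
python3 -c "
from h import *
st();goal(.529,.306,.245,-97.3)
p=env.camera_params('wrist');print(p)
np.save('wp.npy',p,allow_pickle=True)
cv2.imwrite('pics/w1.png',env.read_camera('wrist')[:,:,::-1])"
```

```text
clock: 3.6
position: [0.5346, 0.3024, 0.2448]
eef_rot: [3.141, -0.001, -1.707]
ft_force: [0.1, -1.3, 0.4]
finger_gap: 0.0855
grip_force: 0.0
3.6 pos [0.5346 0.3024 0.2448] rpy [ 1.7997e+02 -5.0000e-02 -9.7820e+01] F [ 0.1 -1.3  0.4] gap 0.0855 grip 0.0 q [ 44.  22.  17.   0. -85. -52.]
turn [ 0.0004 -0.0006 -0.0058] shift after turn [-0.057  0.121 -0.004]
{'K': array([[403.25340924,   0.        , 317.52705501],
       [  0.        , 403.25340924, 235.91299064],
       [  0.        ,   0.        ,   1.        ]]), 'D': array([-0.0151609,  0.       ,  0.       ,  0.       ,  0.       ]), 'origin': array([0.52504567, 0.23248805, 0.37339745]), 'rotation': array([2.86103612e+00, 4.39881684e-05, 3.00455374e+00])}
```

View pics/w1.png

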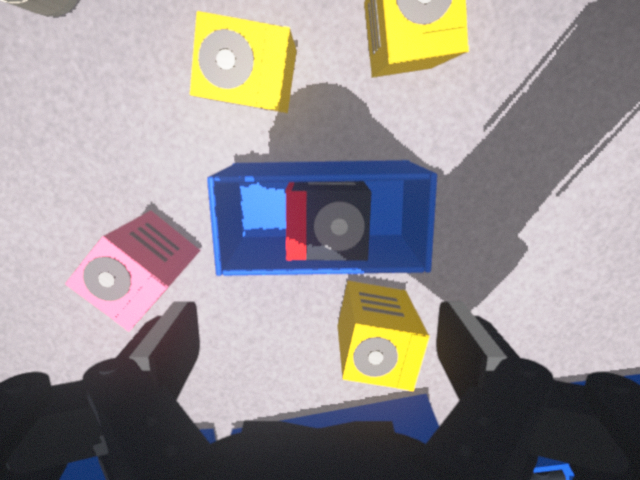

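The wrist picture shows the module in the bin with its top corners near (286,192), (370,192), (369,260) and (286,261). Red is on the left, which is +x.

```bash
python3 - <<'E'
from h import *
p=np.load('wp.npy',allow_pickle=True).item()
im=cv2.imread("pics/w1.png")
cv2.imwrite("pics/w1c.png",cv2.resize(im[155:285,200:445],None,fx=3.2,fy=3.2,interpolation=cv2.INTER_CUBIC))
rect(world("",[(286,192),(370,192),(369,260),(286,261)],.095,p))
E
```

```text
c [0.5279 0.3064] sides [0.0585 0.0502 0.0607 0.051 ] ang 172.52 82.13
```

View pics/w1c.png

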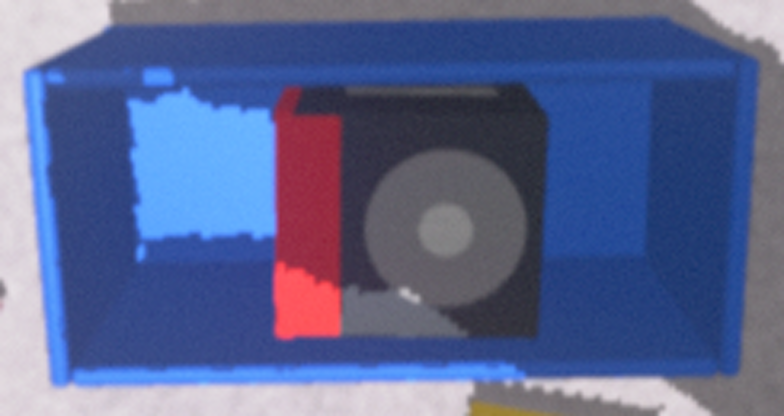

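```bash
python3 -m pendant '[0,0,0,-0.06,0.14,0.3,1, 0,0,0,0,0,0.8,1, 0,0,0,0,0,0.8,1, 0,0,0,0,0,0.6,1, 0,0,0,0,0,0,1]'
python3 -c "
from h import *
st();goal(.528,.3063,.058,-97.7)"
```

```text
clock: 4.28
position: [0.5269, 0.3046, 0.1188]
eef_rot: [3.139, -0.003, -1.707]
ft_force: [-0.4, -0.4, 0.2]
finger_gap: 0.0854
grip_force: 0.0
4.28 pos [0.5269 0.3046 0.1188] rpy [179.83  -0.18 -97.82] F [-0.4 -0.4  0.2] gap 0.0854 grip 0.0 q [ 45.  25.   3.  -0. -68. -53.]
turn [ 0.0019 -0.002  -0.0013] shift after turn [-0.037 -0.017  1.217]
```

```bash
python3 -m pendant '[0,0,0,-0.03,-0.02,0.5,1, 0,0,0,0,0,0.5,1, 0,0,0,0,0,0.21,1, 0,0,0,0,0,0,1]'
python3 -m pendant '[0,0,0,0,0,0,-1, 0,0,0,0,0,0,-1, 0,0,0,0,0,0,-1, 0,0,0,0,0,0,-1, 0,0,0,0,0,0,-1, 0,0,0,0,0,0,-1]' 50
```

```text
clock: 4.78
position: [0.5298, 0.3078, 0.0608]
eef_rot: [-3.141, 0.0, -1.706]
ft_force: [0.0, 0.1, 0.1]
finger_gap: 0.0852
grip_force: 0.0
clock: 5.52
position: [0.53, 0.3084, 0.0614]
eef_rot: [-3.14, 0.002, -1.705]
ft_force: [-1.1, 0.0, 6.0]
finger_gap: 0.0595
grip_force: 55.6
```

```bash
python3 -m pendant '[0,0,0,0,0,-0.2,-1, 0,0,0,0,0,-0.4,-1, 0,0,0,0,0,-0.6,-1, 0,0,0,0,0,-0.6,-1, 0,0,0,0,0,-0.6,-1, 0,0,0,0,0,-0.6,-1, 0,0,0,0,0,0,-1, 0,0,0,0,0,0,-1]'
python3 -c "
from h import *
st();goal(.44,.05,.215,-97.8)"
```

```text
clock: 6.52
position: [0.5285, 0.3075, 0.2081]
eef_rot: [3.139, -0.001, -1.706]
ft_force: [-0.0, 0.6, -4.8]
finger_gap: 0.0595
grip_force: 55.3
6.53 pos [0.5285 0.3075 0.2081] rpy [ 1.7985e+02 -8.0000e-02 -9.7720e+01] F [-0.   0.6 -4.8] gap 0.0595 grip 55.32359004020691 q [ 45.  22.  12.  -0. -80. -52.]
turn [ 0.0017 -0.0009  0.0009] shift after turn [ 5.342  1.056 -0.138]
```

```bash
python3 -m pendant '[0,0,0,0.4,0.08,0,-1, 0,0,0,0.8,0.16,0,-1, 0,0,0,0.9,0.18,0,-1, 0,0,0,0.9,0.18,0,-1, 0,0,0,0.9,0.18,0,-1, 0,0,0,0.9,0.18,0,-1, 0,0,0,0.6,0.1,0,-1, 0,0,0,0,0,0,-1]'
python3 -m pendant '[0,0,0,0,0,0.5,-1, 0,0,0,0,0,0.8,-1, 0,0,0,0,0,0.8,-1, 0,0,0,0,0,0.4,-1, 0,0,0,0,0,0.2,-1, 0,0,0,0,0,0,-1, 0,0,0,0,0,0,-1]'
python3 -c "
from h import *
st();goal(.44,.047,.057,-97.8)"
```

```text
clock: 7.52
position: [0.439, 0.0455, 0.2085]
eef_rot: [3.139, -0.001, -1.708]
ft_force: [-0.9, 0.8, -3.9]
finger_gap: 0.0593
grip_force: 55.3
clock: 8.4
position: [0.4415, 0.0477, 0.0756]
eef_rot: [-3.14, 0.001, -1.705]
ft_force: [0.5, 0.5, -4.4]
finger_gap: 0.0597
grip_force: 55.4
8.4 pos [0.4415 0.0477 0.0756] rpy [-1.7991e+02  4.0000e-02 -9.7680e+01] F [ 0.5  0.5 -4.4] gap 0.0597 grip 55.39883852005005 q [ 27.  10. -26.   0. -54. -34.]
turn [-0.001   0.0004  0.0013] shift after turn [0.018 0.027 0.371]
```

```bash
python3 -m pendant '[0,0,0,0,0,0.15,-1, 0,0,0,0,0,0.1,-1, 0,0,0,0,0,0.05,-1, 0,0,0,0,0,0,-1, 0,0,0,0,0,0,-1]'
python3 -m pendant '[0,0,0,0,0,0.02,-1, 0,0,0,0,0,0.02,-1, 0,0,0,0,0,0,-1, 0,0,0,0,0,0,-1]'
```

```text
clock: 9.02
position: [0.4409, 0.0474, 0.0599]
eef_rot: [-3.141, 0.0, -1.705]
ft_force: [-0.4, -0.1, -4.8]
finger_gap: 0.0593
grip_force: 55.5
clock: 9.52
position: [0.4407, 0.0473, 0.0578]
eef_rot: [-3.142, 0.0, -1.705]
ft_force: [0.0, -0.4, -3.9]
finger_gap: 0.0594
grip_force: 55.5
```

```bash
python3 -m pendant '[0,0,0,0,0,0.02,-1, 0,0,0,0,0,0,-1, 0,0,0,0,0,0,-1]'
python3 -m pendant '[0,0,0,0,0,0.02,-1, 0,0,0,0,0,0,-1, 0,0,0,0,0,0,-1]'
```

```text
clock: 9.9
position: [0.4407, 0.0474, 0.0568]
eef_rot: [3.142, -0.0, -1.705]
ft_force: [-0.6, -0.9, -3.5]
finger_gap: 0.0595
grip_force: 55.5
clock: 10.28
position: [0.4409, 0.0473, 0.0564]
eef_rot: [-3.141, 0.0, -1.705]
ft_force: [-3.7, 0.5, 6.9]
finger_gap: 0.0595
grip_force: 56.3
```

```bash
python3 -m pendant '[0,0,0,0,0,0,1, 0,0,0,0,0,0,1, 0,0,0,0,0,0,1, 0,0,0,0,0,-0.3,1, 0,0,0,0,0,-0.6,1, 0,0,0,0,0,-0.8,1, 0,0,0,0,0,-0.8,1, 0,0,0,0,0,-0.5,1]'
python3 -m pendant '[0,0,-0.111,0,0,0,1, 0,0,-0.111,0,0,0,1, 0,0,-0.111,0,0,0,1, 0,0,-0.111,0,0,0,1, 0,0,-0.111,0,0,0,1, 0,0,-0.111,0,0,0,1, 0,0,-0.111,0,0,0,1, 0,0,-0.111,0,0,0,1]' >/dev/null
python3 -m pendant '[0,0,-0.111,0,0,0,1, 0,0,0,0,0,0,1, 0,0,0,0,0,0,1]'
python3 -c "
from h import *
p=env.camera_params('wrist')
np.save('wp2.npy',p,allow_pickle=True)
im=env.read_camera('wrist')[:,:,::-1]
cv2.imwrite('pics/w2.png',im)
st();goal(.4408,.0473,.056,-7.7)"
```

```text
clock: 11.28
position: [0.4414, 0.0475, 0.2079]
eef_rot: [-3.139, 0.001, -1.705]
ft_force: [-0.1, -0.1, -0.7]
finger_gap: 0.0854
grip_force: 0.0
clock: 12.65
position: [0.4407, 0.0474, 0.2057]
eef_rot: [3.142, 0.0, -0.139]
ft_force: [0.1, -0.1, -0.5]
finger_gap: 0.0851
grip_force: 0.0
12.7 pos [0.4407 0.0473 0.2057] rpy [180.     0.    -7.95] F [ 0.5  0.3 -0.4] gap 0.0855 grip 0.0 q [ 27.   3. -13.   0. -73.  56.]
turn [ 0.      0.     -0.0028] shift after turn [2.000e-03 0.000e+00 2.995e+00]
```

View pics/w2.png

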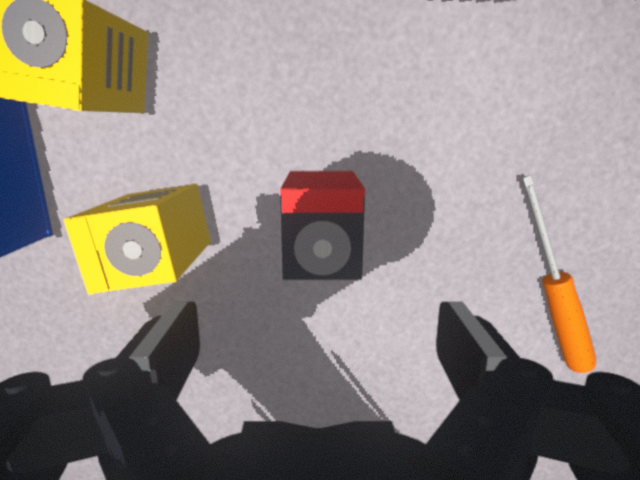

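The module stands upright on the bench. Its top corners are about (282,188), (364,188), (363,279) and (282,279), in line with the jaws. The descent is clear: the yellow block's nearest edge is at (210,240).

```bash
python3 - <<'E'
from h import *
p=np.load('wp2.npy',allow_pickle=True).item()
rect(world("",[(282,213-25),(364,188),(363,279),(282,279)],.09,p))
E
python3 -m pendant '[0,0,0,0,0,0.4,1, 0,0,0,0,0,0.8,1, 0,0,0,0,0,0.8,1, 0,0,0,0,0,0.5,1, 0,0,0,0,0,0.3,1, 0,0,0,0,0,0.2,1, 0,0,0,0,0,0,1, 0,0,0,0,0,0,1]'
python3 -m pendant '[0,0,0,0,0,0,-1, 0,0,0,0,0,0,-1, 0,0,0,0,0,0,-1, 0,0,0,0,0,0,-1, 0,0,0,0,0,0,-1, 0,0,0,0,0,0,-1, 0,0,0,0,0,0,-1]' 50
```

```text
c [0.4409 0.0439] sides [0.05   0.0596 0.0527 0.0596] ang -98.0 171.89
clock: 13.7
position: [0.4413, 0.0476, 0.0564]
eef_rot: [-3.141, -0.001, -0.136]
ft_force: [1.1, 0.2, -0.5]
finger_gap: 0.0857
grip_force: 0.0
clock: 14.58
position: [0.4411, 0.0471, 0.0564]
eef_rot: [3.141, -0.001, -0.136]
ft_force: [-1.3, -2.4, 5.7]
finger_gap: 0.0515
grip_force: 53.6
```

```bash
python3 -m pendant '[0,0,0,0,0,-0.2,-1, 0,0,0,0,0,-0.4,-1, 0,0,0,0,0,-0.6,-1, 0,0,0,0,0,-0.6,-1, 0,0,0,0,0,-0.6,-1, 0,0,0,0,0,-0.6,-1, 0,0,0,0,0,0,-1]'
python3 -m pendant '[0,0,0.1,0,0,0,-1, 0,0,0.1,0,0,0,-1, 0,0,0.1,0,0,0,-1, 0,0,0.1,0,0,0,-1, 0,0,0.1,0,0,0,-1, 0,0,0.1,0,0,0,-1, 0,0,0.1,0,0,0,-1, 0,0,0.1,0,0,0,-1]' >/dev/null
python3 -m pendant '[0,0,0.1,0,0,0,-1, 0,0,0.107,0,0,0,-1, 0,0,0,0,0,0,-1, 0,0,0,0,0,0,-1]'
python3 -c "
from h import *
st();goal(.598,-.1708,.205,-98.65)"
```

```text
clock: 15.45
position: [0.4416, 0.0479, 0.2076]
eef_rot: [-3.139, -0.004, -0.136]
ft_force: [0.2, 0.6, -4.9]
finger_gap: 0.0511
grip_force: 53.3
clock: 16.95
position: [0.4402, 0.0473, 0.2049]
eef_rot: [3.14, -0.001, -1.715]
ft_force: [-0.4, 0.8, -3.1]
finger_gap: 0.0518
grip_force: 53.1
16.95 pos [0.4402 0.0473 0.2049] rpy [ 1.7991e+02 -3.0000e-02 -9.8250e+01] F [-0.4  0.8 -3.1] gap 0.0518 grip 53.11738908290863 q [ 27.   3. -13.  -0. -73. -35.]
turn [ 0.001  -0.0003  0.0045] shift after turn [ 3.838e+00 -3.776e+00 -2.000e-03]
```

```bash
python3 -m pendant '[0,0,0.0045,0.4,-0.12,0,-1, 0,0,0,0.7,-0.22,-0.1,-1, 0,0,0,0.7,-0.22,-0.1,-1, 0,0,0,0.7,-0.22,0,-1, 0,0,0,0.7,-0.22,0,-1, 0,0,0,0.64,-0.2,0,-1, 0,0,0,0,0,0,-1, 0,0,0,0,0,0,-1]'
python3 -c "
from h import *
p=env.camera_params('wrist')
np.save('wp3.npy',p,allow_pickle=True)
im=env.read_camera('wrist')[:,:,::-1]
cv2.imwrite('pics/w3.png',im)
st();goal(.598,-.1708,.205,-98.65)"
```

```text
clock: 17.95
position: [0.4704, -0.1513, 0.2153]
eef_rot: [3.141, 0.0, -1.724]
ft_force: [-0.4, 0.1, -4.0]
finger_gap: 0.0513
grip_force: 53.4
18.0 pos [ 0.4705 -0.151   0.2155] rpy [ 1.7997e+02  2.0000e-02 -9.8750e+01] F [-0.3  0.5 -4. ] gap 0.0511 grip 53.368486762046814 q [  0.   9.  -5.  -0. -76.  -9.]
turn [ 0.0004  0.0002 -0.0011] shift after turn [ 0.008 -2.581  0.21 ]
```

View pics/w3.png

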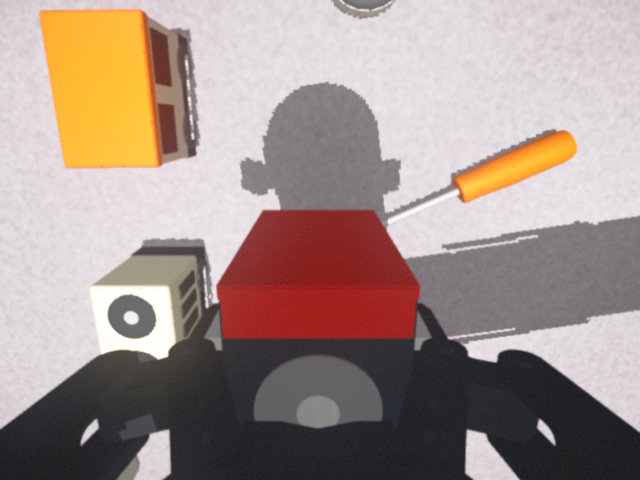

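The cab roof corners are near (41,11), (143,10), (160,165) and (65,167). The hood's near top edge runs from (92,288) to (182,284). The held module is red end towards the cab.

```bash
python3 - <<'E'
from h import *
p=np.load('wp3.npy',allow_pickle=True).item()
g=cv2.cvtColor(cv2.imread("pics/w3.png"),cv2.COLOR_BGR2GRAY)
raw=np.float32([(41,11),(143,10),(160,165),(65,167),(92,288),(182,284)])
c=cv2.cornerSubPix(g,raw.copy().reshape(-1,1,2),(5,5),(-1,-1),(3,50,.01)).reshape(-1,2)
print(c.round(1).tolist())
for q in (raw,c):
    w=world("",q,.09,p); rect(w[:4])
    print("cab edge mid",w[2:4].mean(0)[:2].round(4),"hood edge mid",w[4:].mean(0)[:2].round(4),"hood width",np.linalg.norm(w[5]-w[4]).round(4),"gap",np.linalg.norm(w[2:4].mean(0)-w[4:].mean(0)).round(4),"mid",((w[2:4].mean(0)+w[4:].mean(0))/2)[:2].round(4))
E
```

```text
[[38.79999923706055, 10.5], [142.0, 10.100000381469727], [158.3000030517578, 166.8000030517578], [65.4000015258789, 168.1999969482422], [91.69999694824219, 285.1000061035156], [177.89999389648438, 286.6000061035156]]
c [ 0.5841 -0.2567] sides [0.0586 0.0873 0.0602 0.0884] ang 171.71 81.05
cab edge mid [ 0.5909 -0.2133] hood edge mid [ 0.5981 -0.1323] hood width 0.0622 gap 0.0814 mid [ 0.5945 -0.1728]
c [ 0.5849 -0.2564] sides [0.0592 0.0884 0.0588 0.0895] ang 171.37 81.28
cab edge mid [ 0.5916 -0.2125] hood edge mid [ 0.5995 -0.1326] hood width 0.0591 gap 0.0803 mid [ 0.5955 -0.1726]
```

```bash
python3 -m pendant '[0,0,0,0,-0.3,0,-1, 0,0,0,0,-0.6,0,-1, 0,0,0,0,-0.6,0,-1, 0,0,0,0,-0.6,0,-1, 0,0,0,0,-0.46,0,-1, 0,0,0,0,0,0,-1, 0,0,0,0,0,0,-1]'
python3 -c "
from h import *
st();goal(.5978,-.1718,.065,-98.75)"
```

```text
clock: 18.88
position: [0.5973, -0.1707, 0.2154]
eef_rot: [3.141, -0.0, -1.724]
ft_force: [0.5, -0.9, -3.5]
finger_gap: 0.0518
grip_force: 54.0
18.88 pos [ 0.5973 -0.1707  0.2154] rpy [179.96  -0.   -98.78] F [ 0.5 -0.9 -3.5] gap 0.0518 grip 53.982768058776855 q [ -2.  23.  14.  -0. -81.  -7.]
turn [ 0.0004 -0.     -0.0003] shift after turn [ 0.02  -0.014  3.008]
```

```bash
python3 -m pendant '[0,0,0,0.02,-0.014,0.2,-1, 0,0,0,0,0,0.4,-1, 0,0,0,0,0,0.3,-1, 0,0,0,0,0,0.2,-1, 0,0,0,0,0,0,-1, 0,0,0,0,0,0,-1]'
python3 -c "
from h import *
st();goal(.5978,-.1718,.0564,-98.75)"
```

```text
clock: 19.62
position: [0.5981, -0.1725, 0.1615]
eef_rot: [-3.14, -0.0, -1.725]
ft_force: [-0.4, -0.0, -3.4]
finger_gap: 0.0516
grip_force: 53.9
19.62 pos [ 0.5981 -0.1725  0.1615] rpy [-1.7992e+02 -2.0000e-02 -9.8820e+01] F [-0.4 -0.  -3.4] gap 0.0516 grip 53.94753813743591 q [ -2.  25.   9.   0. -74.  -7.]
turn [-0.0009 -0.0002 -0.0008] shift after turn [-0.013  0.009  2.103]
```

```bash
python3 -m pendant '[0,0,0,0,0,0.2,-1, 0,0,0,0,0,0.35,-1, 0,0,0,0,0,0.35,-1, 0,0,0,0,0,0.35,-1, 0,0,0,0,0,0.35,-1, 0,0,0,0,0,0.25,-1, 0,0,0,0,0,0.1,-1, 0,0,0,0,0,0,-1]'
python3 -m pendant '[0,0,0,0,0,0,-1, 0,0,0,0,0,0,-1]'
python3 -c "
from h import *
st();goal(.5978,-.1718,.0564,-98.75)"
```

```text
clock: 20.62
position: [0.5978, -0.1724, 0.0633]
eef_rot: [-3.142, -0.0, -1.725]
ft_force: [-0.0, 0.2, -4.2]
finger_gap: 0.0512
grip_force: 53.9
clock: 20.88
position: [0.5981, -0.1724, 0.064]
eef_rot: [-3.14, 0.0, -1.725]
ft_force: [-0.9, -0.4, -3.6]
finger_gap: 0.0513
grip_force: 53.9
20.88 pos [ 0.5981 -0.1724  0.064 ] rpy [-179.93    0.    -98.83] F [-0.9 -0.4 -3.6] gap 0.0513 grip 53.94935131072998 q [ -2.  29.   0.   0. -61.  -7.]
turn [-0.0008  0.     -0.0009] shift after turn [-0.01   0.008  0.151]
```

```bash
python3 -m pendant '[0,0,0,0,0,0.08,-1, 0,0,0,0,0,0.04,-1, 0,0,0,0,0,0,-1, 0,0,0,0,0,0,-1]'
python3 -m pendant '[0,0,0,0,0,0.02,-1, 0,0,0,0,0,0,-1, 0,0,0,0,0,0,-1]'
```

```text
clock: 21.38
position: [0.5977, -0.1723, 0.0573]
eef_rot: [-3.142, -0.0, -1.725]
ft_force: [-0.5, -0.8, -3.8]
finger_gap: 0.051
grip_force: 53.9
clock: 21.75
position: [0.5979, -0.1723, 0.0565]
eef_rot: [-3.141, -0.0, -1.725]
ft_force: [0.8, -0.1, -2.4]
finger_gap: 0.0517
grip_force: 54.0
```

```bash
python3 -m pendant '[0,0,0,0,0,0.015,-1, 0,0,0,0,0,0,-1, 0,0,0,0,0,0,-1]'
python3 -m pendant '[0,0,0,0,0,0,1, 0,0,0,0,0,0,1, 0,0,0,0,0,0,1, 0,0,0,0,0,-0.3,1, 0,0,0,0,0,-0.6,1, 0,0,0,0,0,-0.8,1, 0,0,0,0,0,-0.8,1, 0,0,0,0,0,-0.8,1]'
python3 -m pendant '[0,0,0,-0.2,0.5,-0.3,1, 0,0,0,-0.4,0.9,0,1, 0,0,0,-0.4,0.9,0,1, 0,0,0,-0.4,0.9,0,1, 0,0,0,-0.4,0.9,0,1, 0,0,0,0,0,0,1, 0,0,0,0,0,0,1]'
python3 -c "
from h import *
im=env.read_camera('top')[:,:,::-1]
cv2.imwrite('pics/top4.png',im)
cv2.imwrite('pics/top4c.png',cv2.resize(im[160:235,355:515],None,fx=5,fy=5,interpolation=cv2.INTER_CUBIC))"
```

```text
clock: 22.12
position: [0.5979, -0.1724, 0.0565]
eef_rot: [-3.141, -0.0, -1.725]
ft_force: [-3.5, 2.0, 5.9]
finger_gap: 0.0514
grip_force: 54.7
clock: 23.12
position: [0.5977, -0.1724, 0.2233]
eef_rot: [-3.14, -0.0, -1.725]
ft_force: [0.9, -0.5, 0.6]
finger_gap: 0.0854
grip_force: 0.0
clock: 24.0
position: [0.4094, -0.0519, 0.2366]
eef_rot: [-3.139, 0.0, -1.724]
ft_force: [0.2, -0.9, -0.4]
finger_gap: 0.0852
grip_force: 0.0
```

View pics/top4c.png

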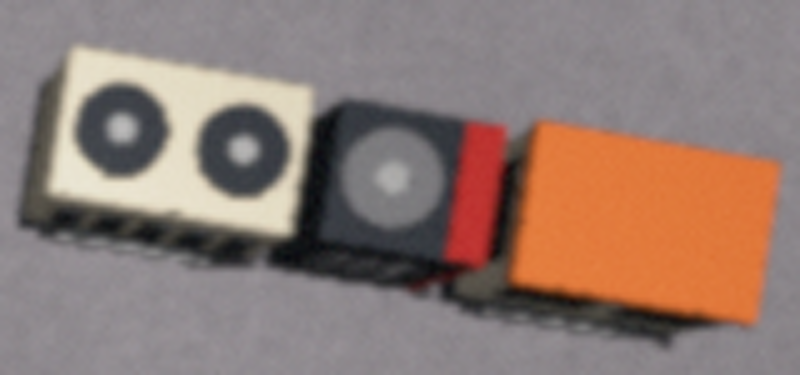

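The module stands upright between the hood and the cab, red end towards the cab. Its top corners in the crop are about (345,98), (508,126), (490,267) and (321,240). The hood edge is at (314,88)-(290,236) and the cab edge at (540,120)-(510,285). I'll measure the gaps numerically.

```bash
python3 - <<'E'
from h import *
l=[355,160]
rect(world("top",crop([(345,98),(508,126),(490,267),(321,240)],l,5),.09))
p=env.camera_params("top")
im=cv2.imread("pics/top4.png").astype(np.float32); im0=cv2.imread("pics/top0.png").astype(np.float32)
# sample a grid in loco frame at z=.09
c=np.array([.5980,-.1715]); a=np.radians(-98.7); u=np.array([np.cos(a),np.sin(a)]); v=np.array([-u[1],u[0]])
s=np.arange(-.14,.1401,.0005); t=np.arange(-.04,.0401,.0005)
def proj(P):
    Rt=R.from_euler("xyz",p["rotation"]).as_matrix().T
    return cv2.projectPoints(P.reshape(-1,1,3),cv2.Rodrigues(Rt)[0],-Rt@p["origin"],p["K"],np.float64(p["D"]))[0]
S,T=np.meshgrid(s,t); P=np.dstack([c[0]+S*u[0]+T*v[0],c[1]+S*u[1]+T*v[1],np.full_like(S,.09)])
m=proj(P).reshape(*S.shape,2).astype(np.float32)
for nm,I in (("now",im),("start",im0)):
    W=cv2.remap(I,m,None,cv2.INTER_CUBIC)
    prof=W[np.abs(t)<.015].mean(0)
    red=prof[:,2]-prof[:,1]; lum=prof[:,2]
    def x(sig,lo,hi):
        k=(s>=lo)&(s<=hi); z=sig[k]; h=(z.max()+z.min())/2; q=np.flatnonzero(np.diff(np.sign(z-h))); return (s[k][q]*1e3).round(1).tolist()
    print(nm,"hood edge (R)",x(lum,-.055,-.034),"cab edge (R-B)",x(prof[:,2]-prof[:,0],.033,.05))
    if nm=="now": print("red strip",x(red,.0,.037)); ll=prof.mean(1); k=(s>-.045)&(s<-.02); print([(round(a*1e3,1),int(b)) for a,b in zip(s[k],ll[k])][::2])
    for nm2,lo,hi in (("hood",-.125,-.045),("cab",.05,.12),("mod",-.02,.02)):
        q=W[:,(s>lo)&(s<hi)].mean(1).mean(1); print(nm2,"lateral grad + / -",t[np.argmax(np.gradient(q))].round(4),t[np.argmin(np.gradient(q))].round(4))
E
```

```text
c [ 0.5979 -0.1717] sides [0.0594 0.0512 0.0613 0.0518] ang -98.12 172.11
now hood edge (R) [-50.5, -40.5] cab edge (R-B) [38.0]
red strip [14.0, 30.0]
[(np.float64(-45.0), 198), (np.float64(-44.0), 201), (np.float64(-43.0), 190), (np.float64(-42.0), 166), (np.float64(-41.0), 131), (np.float64(-40.0), 91), (np.float64(-39.0), 55), (np.float64(-38.0), 31), (np.float64(-37.0), 20), (np.float64(-36.0), 18), (np.float64(-35.0), 17), (np.float64(-34.0), 17), (np.float64(-33.0), 20), (np.float64(-32.0), 27), (np.float64(-31.0), 37), (np.float64(-30.0), 48), (np.float64(-29.0), 56), (np.float64(-28.0), 63), (np.float64(-27.0), 71), (np.float64(-26.0), 79), (np.float64(-25.0), 88), (np.float64(-24.0), 97), (np.float64(-23.0), 104), (np.float64(-22.0), 109), (np.float64(-21.0), 114)]
hood lateral grad + / - -0.027 0.027
cab lateral grad + / - -0.0295 -0.04
mod lateral grad + / - 0.0255 -0.039
start hood edge (R) [-48.5, -39.5] cab edge (R-B) [38.0]
hood lateral grad + / - -0.027 0.027
cab lateral grad + / - -0.0295 -0.04
mod lateral grad + / - 0.0115 -0.04
```

The space runs from −40 to +38 mm along the axis and the module from −30.5 to +30, so the gaps match to within about 1 mm. Lateral alignment is also within about 1 mm, and the cab and hood have not moved. The arm is clear, so I'm handing in.

```bash
python3 -c "
from station import env
print(env.close_job())"
```

```text
the job is handed in; nothing more can be done
None
```

The centre section now stands upright between the cab and hood, red end towards the cab and in line, with the two gaps equal to within 1–2 mm, after the bench stop and the regrasp by its other sides; I handed the job in at about 24 s.

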